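# Screw a hose connector into the vacuum manifold's open port

## Task

Pick up the loose white hose connector with the blue grip, stand it squarely in the open port of the clamped vacuum manifold and screw it in clockwise, without forcing the thread, until you feel its flange first nip the soft red sealing ring. Then give it a quarter turn more, no further, and let go. Leave the flask, the amber bottle and the beaker where they stand.

Things in the scene. Friction and masses are not known exactly. Their poses are not given: they have to be found in the camera images.
- connector: Hose connector, 120 g (may vary), standing on its spigot. Origin: foot centre, z up. Spigot 25.5 mm long, 30 mm dia. (chamfered), two-start thread to 36 mm; flange 57 mm dia., 5 mm thick, underside at z 25.5; blue flat grip 42 (x) x 16 (y) x 34 mm, z 30.5 to 64.5; barb 17 mm dia. to z 88.5. Right-hand thread, 12 mm per turn; the two leading ends, 5 mm up, lie on the +x and -x side.
- grip (a point): Point on the connector's axis, 52.5 mm above its foot (27 mm above the flange's underside), where its blue grip is 16 mm thick along y: close the fingers along the connector's y here. Axes as the connector's, so z is its axis.
- port: Open port: grey threaded insert in a white boss; mouth 37 mm wide, chamfered. Origin: centre of the insert's rim, 88 mm above the bench, axes as the manifold's. Two thread starts 2 mm below the rim, opposite each other, each within 20 degrees of the x axis (not known closer). Set in, the connector rests on the thread, flange underside 15 to 21 mm above the rim, and sinks as it is turned.
- manifold: Clamped vacuum manifold: white pipe along y on a 90 x 300 mm plate; origin on the bench under the port. Blanked red port 105 mm to -y. It carries the brass nut (61 mm dia.) round the port and on it the soft red sealing ring, 58 mm dia., 7 mm thick; ring top 7 to 14.5 mm above the rim (not known closer). The ring resists with 8 N at once when squeezed, then 2 N more per mm; 6 mm at most.
- flask: Conical glass flask, 66 mm dia., 103 mm tall, bystander. Origin: centre of its underside.
- reagent: Amber bottle with black cap, 60 mm dia., 125 mm tall, bystander. Origin: centre of its underside.
- beaker: Clear plastic cup-shaped beaker, 76 mm dia. rim, 95 mm tall, bystander. Origin: centre of its underside.
There are look-alikes about, which are no part of the job. Of the things that look like the connector, take the one that is farthest to the robot's right at the start.

How it is judged:
On the way, in this order (a step that is already met when the one before it is completed fails the run):
1. the connector stands upright in the open port, resting in the thread, its flange still clear of the red ring (horizontal distance between grip and port below 0.004 m and angle between connector's own z axis and vertical below 0.1 rad and z of connector in the frame of port between -0.014 and -0.003 m and contact force between connector and manifold below 0.5 N), for 0.1 s.
2. it is screwed down until its flange nips the ring (horizontal distance between grip and port below 0.004 m and angle between connector's own z axis and vertical below 0.1 rad and contact force between connector and manifold above 7 N and z of connector in the frame of port below -0.0103 m), for 0.1 s.
At the end, for the whole second after the job is handed in: the connector is screwed upright into the port, let go and at rest, its flange squeezing the red ring with 12 to 15.2 N: a quarter turn past first touch gives 13 to 14 N, about a fifth to a third of a turn is allowed; flask, bottle and beaker within 20 mm of where they stood (contact force between connector and manifold between 12 and 15.2 N and horizontal distance between grip and port below 0.003 m and angle between connector's own z axis and vertical below 0.06 rad and z of connector in the frame of port below -0.0115 m and linear speed of connector below 0.01 m/s and distance of each of flask, reagent, beaker from where it was at the start of the episode below 0.02 m).
It fails at once if the ring is crushed (over-tightened or pressed: over 20 N) (contact force between connector and manifold above 20 N).
It fails at once if the connector is forced on the port's thread or rim (over 40 N) (contact force between connector and port above 40 N).
It fails at once if the flask, bottle or beaker is moved over 20 mm or tipped (distance of any of flask, reagent, beaker from where it was at the start of the episode above 0.02 m or angle between any of flask, reagent, beaker's own z axis and vertical above 0.3 rad).
It also fails if it takes over 72 s, if anything falls off the work surface, if the arm or the gripper's body presses on something with over 40 N, if the wrist force passes 120 N, or if a joint passes its speed limit or range.

## Robot

A 7-joint arm with a two-finger parallel gripper is mounted at the origin on the work surface. World frame = base frame: x ahead of the robot, y to its left, z up, the work surface at z = 0. Lengths are in m, angles in rad, forces in N, time in s.
With the tool pointing down it reaches from about 0.4 to 0.85 m from the base axis. Payload 6.9 kg.
Tool frame: the origin (TCP) lies midway between the tips of the shut fingers; the grasp point (between the pads) lies behind it (ctrl.pinch_z is the z of the grasp point in the tool frame, in m); z points along the fingers, y is the direction in which the jaws open and shut (so a half turn about z gives the same grasp; the last joint's range is limited). The gripper opens to 85 mm and grips with 20 to 120 N. Pads are 22 mm wide; open, the fingers measure 114 mm over their backs; the gripper's body (76 mm by 85 mm) begins 54 mm behind the grasp point. The pads swing forward as they close: fully open they stand 13 mm farther back than shut.
Start: joints at [-1.19, 0.507, -0.238, 1.5, 0.126, 1.149, -0.155], TCP at [0.17, 0.602, 0.231] pointing down, gripper open.
Joint ranges: [-3.08, 3.08], [-0.24, 2.05], [-1.43, 1.35], [0, 2.5], [-1.52, 4.66], [0.17, 1.96], [-2.89, 2.89]. Speed limits (rad/s): [2.39, 2.39, 3.14, 3.14, 3.14, 3.14, 3.14].

## Interface

Orientations are given as a unit quaternion [w, x, y, z].
In Python, from station import ctrl, get_state, vision, ticket, models gives the robot as it stands. Calls block until the motion is done:
- ctrl.movep(position, orientation): joint-space move of the TCP to a pose.
- ctrl.movel(position, frame=None, max_speed=0.15): straight line of the TCP; frame=None keeps the orientation; max_speed is the mean speed in m/s.
- ctrl.set_joints(angles): joint-space move.
- ctrl.ungrasp() and ctrl.close_gripper(force=None): open the fingers fully, or close them until they stop; force is the grip in N (None keeps the last).
- ctrl.pause(seconds).
- ctrl.ik(position, orientation): joint angles nearest the present ones, or None.
- get_state(): the state.
- vision.grab_frame(name): name is "scene" or "top" or "wrist"; returns (picture, depth): 480x640x3 uint8, blue, green, red; 480x640 float32, m along the optical axis (not along the pixel's ray), 0 where there is no reading.
- vision.camera_info(name): a dict with "mtx" (3x3 intrinsics, pixels), "R" (3x3) and "t" (3): a world point X has camera coordinates R X + t; the wrist camera has in their place "hand_eye" (4x4, takes a point from camera to tool coordinates, whose origin is the TCP and whose axes are the flange's). Camera axes: x right, y down, z forward; pixel columns grow to the right and rows downward; lengths in m; the calibration is good to about 2 mm. The wrist camera is an equidistant fisheye: a pixel r from the principal point sees the ray r / f radians off the axis. A picture is of the moment at which its call begins: read the wrist's pose just before it. camera_info takes no time and is no camera call.
A pose or a line that the arm cannot do raises ctrl.Unreachable and nothing moves.
- ticket.close_job(): hands the job in, once; it reports no verdict.
Trained networks look in the newest picture that a camera, given by its name, has taken for a name from the list of things; names that differ only in an ending like _2 or _b are one class to them, and where a whole thing is asked for, a point or a joint stands for the part that bears it (a point fixed in the world has none). Each returns a list of dicts, best first, with "p" (0 to 1); they miss things now and then, are a little off and sometimes report something else, mostly with a low value. They report only what shows in the picture. A call takes as long as a camera call. They do not tell look-alikes from the thing itself.
- models.recognise(camera, target): "point" ([column, row] in pixels, amid what is visible of it).
- models.masks_of(camera, target): "mask" (480x640 bool, what is visible of it) and "point" ([column, row] in pixels, amid what is visible of it).
The state is a dict: "time": time; "qpos": joint angles; "qd": joint speeds; "tau": joint torques, N m; "tcp_pos": TCP position; "eef_rot": TCP orientation; "contact_force": force on the tool from outside, world axes, zero at the start; "wrist_torque": the same for the moment, N m; "width": finger opening in m.
Only numpy, scipy, OpenCV 4.12 (cv2) and the standard library are available. Lean on these libraries where they do the work, as an engineer would, in place of code of your own. Each camera call takes 0.05 s, during which the arm holds its last target. There are 200 camera calls.

## Working session

There is one attempt and no reset: what is moved stays moved. The work goes in short steps, each a Python script; the robot and the scene stay as the last script left them, time stands still between calls to the robot, and variables do not carry over. Pictures are saved under pics/ and viewed, about 8 in all and at most 12, crops included, and the job is handed in when it is done.

```bash
ls; mkdir -p pics
python3 - <<'E'
from station import ctrl,get_state,vision,models
import cv2,numpy as np
s=get_state();print(s,ctrl.pinch_z)
for c in("scene","top"):
    im,d=vision.grab_frame(c);cv2.imwrite(f"pics/{c}0.png",im);np.save(f"pics/{c}0.npy",d)
    i=vision.camera_info(c);K,R,t=map(np.array,(i["mtx"],i["R"],i["t"]))
    print(c,K.tolist(),"cam",(-R.T@t).round(3))
    for n in("connector","port","manifold","flask","reagent","beaker"):
        for m in models.recognise(c,n):
            u,v=m["point"];z=d[int(v),int(u)]
            print(n,round(m["p"],2),np.round(m["point"]),(R.T@(z*np.linalg.inv(K)@[u,v,1]-t)).round(3))
E
```

```text
pics
{'time': 0.0, 'qpos': array([-1.19050026,  0.50837416, -0.23751467,  1.50114933,  0.12568428,
        1.14888872, -0.1548151 ]), 'qd': array([ 0.00010281, -0.00160678,  0.00099972, -0.00204233, -0.00151469,
        0.00142948, -0.00144539]), 'tau': array([-3.79250396e-04, -6.20592213e+01, -2.18657658e+00, -2.49632925e+01,
        1.26654198e-02,  1.25487201e-02, -6.06514305e-07]), 'tcp_pos': array([0.16953131, 0.60103918, 0.23040106]), 'eef_rot': array([-1.15283442e-04,  1.36971626e-01,  9.90574548e-01, -9.08887578e-04]), 'contact_force': array([-0.28442515,  1.07148467,  0.23850548]), 'wrist_torque': array([ 0.00320198,  0.03571684, -0.01189569]), 'width': 0.08543785801640702} -0.0187
scene [[552.7669735602677, 0.0, 310.2140899387072], [0.0, 552.7669735602677, 244.21798067459795], [0.0, 0.0, 1.0]] cam [1.194 0.846 0.821]
connector 0.9 [476. 312.] [0.379 0.352 0.047]
connector 0.67 [414. 310.] [0.487 0.277 0.051]
connector 0.64 [438. 341.] [0.513 0.368 0.051]
port 0.56 [283. 250.] [ 0.597 -0.054  0.055]
manifold 0.58 [264. 239.] [ 0.604 -0.13   0.047]
flask 0.92 [288. 317.] [0.714 0.142 0.047]
reagent 0.76 [380. 378.] [0.686 0.389 0.073]
beaker 0.63 [289. 186.] [ 0.423 -0.282  0.072]
beaker 0.58 [282. 250.] [ 0.595 -0.061  0.051]
beaker 0.45 [266. 238.] [ 0.599 -0.124  0.051]
top [[508.60045251014935, 0.0, 323.5021129549654], [0.0, 508.60045251014935, 242.18422085401218], [0.0, 0.0, 1.0]] cam [ 0.365 -0.016  1.255]
connector 0.95 [208. 280.] [0.463 0.258 0.073]
connector 0.88 [174. 315.] [0.38  0.334 0.066]
connector 0.87 [171. 268.] [0.492 0.354 0.042]
connector 0.28 [167. 196.] [ 0.365 -0.016  1.255]
manifold 0.65 [381. 235.] [ 0.578 -0.149  0.049]
flask 0.92 [274. 185.] [0.694 0.111 0.063]
reagent 0.58 [167. 196.] [ 0.365 -0.016  1.255]
beaker 0.7 [457. 310.] [ 0.401 -0.337  0.007]
beaker 0.18 [352. 235.] [ 0.571 -0.076  0.076]
```

View pics/scene0.png

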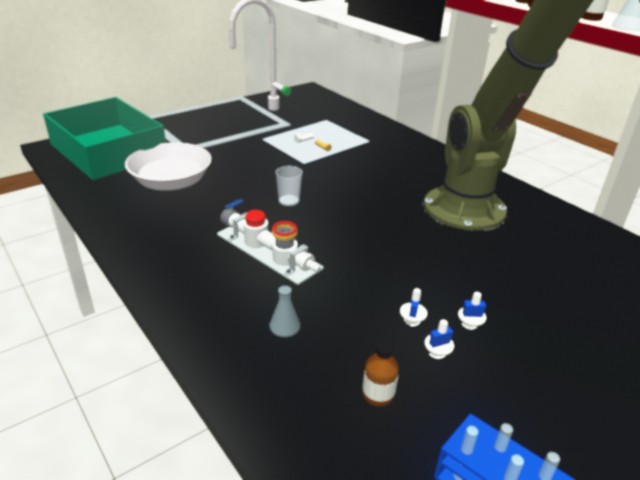

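View pics/top0.png

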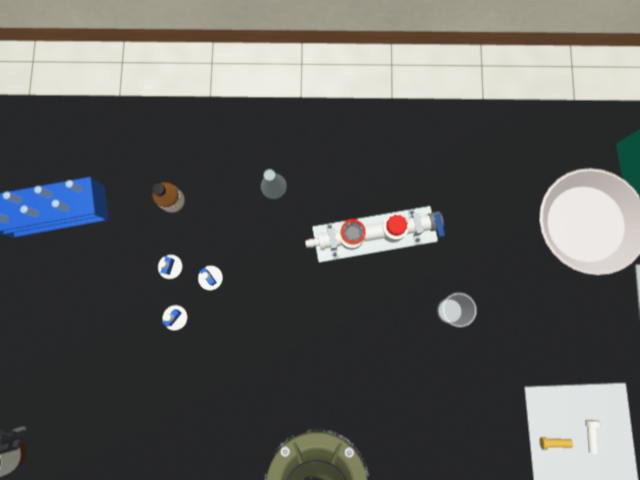

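```bash
cat > h.py <<'E'
from station import ctrl,get_state,vision,models,ticket
import cv2,numpy as np
from scipy.spatial.transform import Rotation as Ro
def quat(psi):  # tool down; tool x at world yaw psi
    q=(Ro.from_euler('z',psi)*Ro.from_euler('x',np.pi)).as_quat();return np.r_[q[3],q[:3]]
def rot(q): return Ro.from_quat(np.r_[q[1:],q[0]]).as_matrix()
def yaw():
    return np.arctan2(*rot(get_state()["eef_rot"])[[1,0],0])
def cloud(name):
    s=get_state();im,d=vision.grab_frame(name);i=vision.camera_info(name);K=np.array(i["mtx"])
    u,v=np.meshgrid(np.arange(640),np.arange(480))
    x,y=(u-K[0,2])/K[0,0],(v-K[1,2])/K[1,1]
    if name=="wrist":
        r=np.hypot(x,y)+1e-9;k=np.tan(np.minimum(r,1.5))/r;H=np.array(i["hand_eye"])
        P=np.dstack([x*k,y*k,np.ones_like(x)])*d[...,None]
        P=(P@H[:3,:3].T+H[:3,3])@rot(s["eef_rot"]).T+s["tcp_pos"]
    else: P=(np.dstack([x,y,np.ones_like(x)])*d[...,None]-np.array(i["t"]))@np.array(i["R"])
    P[d==0]=9
    return im,d,P
E
cat > look.py <<'E'
from h import *
im,d,P=cloud("wrist");cv2.imwrite("pics/wr1.png",im)
hsv=cv2.cvtColor(im,cv2.COLOR_BGR2HSV);c=np.array([.465,.262])
for it in range(3):
    near=np.hypot(*(P[...,:2]-c).transpose(2,0,1))<.045
    fl=near&(hsv[...,1]<70)&(abs(P[...,2]-.0305)<.005)&(hsv[...,2]>90)
    (cc,r)=cv2.minEnclosingCircle(P[fl][:,:2].astype(np.float32)*1000);print("flange",fl.sum(),np.round(cc,1),round(r,1),P[fl][:,2].mean())
    c=np.array(cc)/1000
b=near&(hsv[...,0]>100)&(hsv[...,0]<130)&(hsv[...,1]>120)&(P[...,2]>.055)&(P[...,2]<.072)
print("grip",b.sum(),cv2.minAreaRect(P[b][:,:2].astype(np.float32)*1000),np.median(P[b][:,2]))
for m in models.recognise("wrist","connector"):print(m["p"],m["point"],P[int(m["point"][1]),int(m["point"][0])])
E
python3 - <<'E'
from h import *
print(yaw())
ctrl.movep([.465,.262,.27],quat(yaw()));s=get_state();print(s["time"],s["qpos"],s["tcp_pos"])
exec(open("look.py").read())
E
```

```text
2.866794963118209
2.3583 [-0.45085787  0.33176631 -0.15496998  1.67638175  0.05458973  1.13769627
  0.67757996] [0.46437583 0.26334995 0.26990626]
flange 1256 [473.9 264.6] 29.0 0.03240514630936804
flange 1256 [473.9 264.6] 29.0 0.03240514630936804
flange 1256 [473.9 264.6] 29.0 0.03240514630936804
grip 290 ((473.82501220703125, 264.69354248046875), (42.54448318481445, 16.42584800720215), 36.45951843261719) 0.06561382170341473
0.93 [418.1, 213.8] [0.49263467 0.35687299 0.06299523]
0.84 [325.6, 211.7] [0.46629605 0.26826155 0.06394198]
0.67 [377.0, 103.4] [0.37952372 0.33832296 0.09123258]
```

View pics/wr1.png

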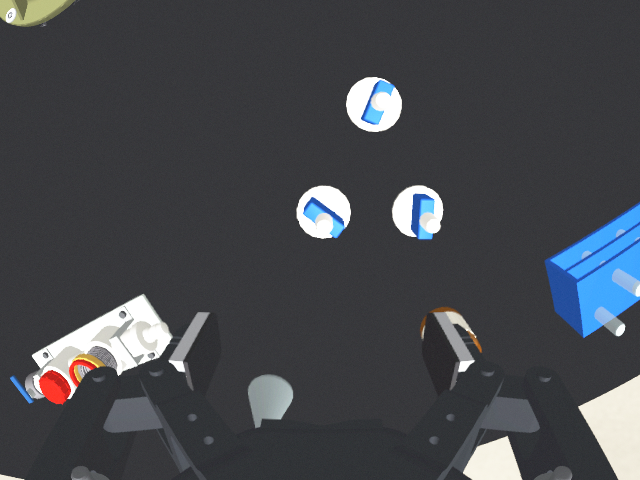

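```bash
cat > look2.py <<'E'
im,d,P=cloud("wrist");cv2.imwrite("pics/wr2.png",im);np.savez("pics/wr2.npz",P=P,im=im)
hsv=cv2.cvtColor(im,cv2.COLOR_BGR2HSV)
red=((hsv[...,0]<8)|(hsv[...,0]>172))&(hsv[...,1]>120)&(P[...,2]>.03)&(P[...,2]<.2)
n,l,st,ce=cv2.connectedComponentsWithStats(red.astype(np.uint8))
for k in range(1,n):
    if st[k,4]>40:
        q=P[l==k];z=np.percentile(q[:,2],[5,25,50,75,95]);t=q[abs(q[:,2]-z[3])<.004]
        print(st[k,4],ce[k].round(),"z",z.round(4),cv2.minEnclosingCircle(t[:,:2].astype(np.float32)*1000))
for n in("port","manifold"):
    for m in models.recognise("wrist",n):print(n,m["p"],m["point"],P[int(m["point"][1]),int(m["point"][0])])
E
python3 - <<'E'
from h import *
a=cv2.imread("pics/wr1.png")[60:270,270:480];cv2.imwrite("pics/crop1.png",cv2.resize(a,None,fx=2.5,fy=2.5))
ctrl.movep([.57,-.07,.30],quat(2.867));s=get_state();print(s["time"],s["qpos"],s["tcp_pos"])
exec(open("look2.py").read())
E
```

```text
3.775 [ 0.10553715  0.37533403 -0.04324806  1.52160187  0.01548562  1.24524129
  1.35906847] [ 0.57007237 -0.0679447   0.29989068]
927 [314. 223.] z [0.1002 0.1017 0.1023 0.1029 0.1036] ((579.1214599609375, -75.80653381347656), 28.84501075744629)
1772 [226. 261.] z [0.0774 0.0909 0.0925 0.0932 0.094 ] ((598.5029907226562, -179.52085876464844), 25.788129806518555)
port 0.93 [314.8, 213.1] [ 0.57510963 -0.07515616  0.07589365]
manifold 0.71 [265.1, 225.6] [ 0.57855971 -0.13261955  0.05262573]
```

View pics/crop1.png

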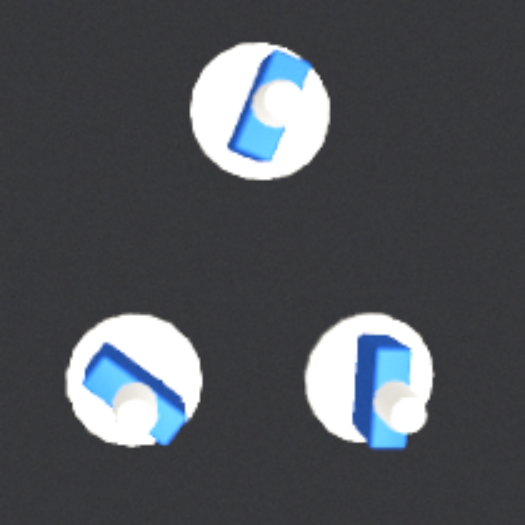

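View pics/wr2.png

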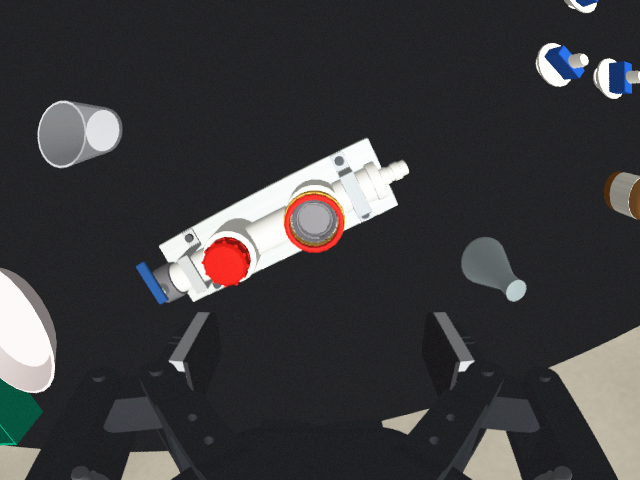

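Wrist view 1 and the crop show three look-alikes: A (324,212), B (374,104) and C (418,212). A, with its grip running upper left to lower right, has the smallest y (0.265, against 0.34 and 0.36), so it is farthest to the robot's right and is the connector I want. Wrist view 2 shows the port with the red ring at (314,223) and the blanked red cap at (226,261). They measure 105.5 mm apart, as they should.

I'll look again with the wrist turned half round, so the hand-eye error cancels, and then grasp.

```bash
sed -i 's/^from h import \*//' look.py
python3 - <<'E'
from h import *
ctrl.movep([.57,-.07,.30],quat(2.867-np.pi));print(get_state()["time"],get_state()["qpos"][6])
exec(open("look2.py").read().replace("wr2","wr3"))
ctrl.movep([.47,.262,.27],quat(2.867-np.pi));print(get_state()["time"],get_state()["qpos"][6])
exec(open("look.py").read().replace("wr1","wr4"))
E
```

```text
4.175 1.3596361720144996
921 [316. 222.] z [0.0997 0.1016 0.1023 0.1029 0.1036] ((579.2427368164062, -75.97776794433594), 28.731443405151367)
1775 [228. 261.] z [0.0769 0.0908 0.0925 0.0932 0.094 ] ((598.5482788085938, -178.97677612304688), 25.952434539794922)
port 0.94 [317.0, 212.9] [ 0.57484882 -0.07375631  0.07613513]
manifold 0.76 [266.5, 224.0] [ 0.57803469 -0.13347433  0.05093896]
7.0083 -1.8239059988085444
flange 1272 [474.2 264.5] 28.7 0.03229613198109488
flange 1272 [474.2 264.5] 28.7 0.03229613198109488
flange 1272 [474.2 264.5] 28.7 0.03229613198109488
grip 125 ((475.2366943359375, 264.0417785644531), (41.842803955078125, 15.908679962158203), 35.6678352355957) 0.06382943104102992
0.74 [276.8, 298.0] [0.39415036 0.33366576 0.0659214 ]
0.55 [319.6, 201.5] [0.48167926 0.26192615 0.07087655]
```

Run:
```python
from h import *
s=get_state();print(s["qpos"],s["tcp_pos"],np.degrees(yaw()))
psi=np.radians(216.3);c=[.474,.2646]
ctrl.movep([*c,.16],quat(psi));s=get_state();print(s["time"],s["qpos"],s["tcp_pos"],np.degrees(yaw()))
ctrl.movel([*c,.0525+ctrl.pinch_z],max_speed=.08);s=get_state();print(s["time"],s["tcp_pos"],s["contact_force"],s["width"])
f0=s["contact_force"]
ctrl.close_gripper(40);ctrl.pause(.2);s=get_state();print(s["time"],s["tcp_pos"],s["contact_force"]-f0,s["wrist_torque"],s["width"])
ctrl.movel([*c,.20]);ctrl.pause(.3);s=get_state();print(s["time"],s["tcp_pos"],s["contact_force"],s["wrist_torque"],s["width"])
im,d,P=cloud("wrist");cv2.imwrite("pics/wr5.png",im)
```

```text
[-1.24167554  0.55421372  1.15249044  1.67530983 -0.52863811  1.26473566
 -1.82408776] [0.47016879 0.26163862 0.27002168] -15.750931530297674
9.425 [ 0.16016883  0.71028095 -1.22427582  1.81415835  0.73163853  1.16278936
  0.89440161] [0.47386396 0.26440699 0.15964249] -143.74510960387948
11.15 [0.47421064 0.26473912 0.0341976 ] [ 0.71957284 -0.41076798 -0.22364095] 0.08534976916527463
11.9833 [0.47398524 0.26466388 0.03385303] [-0.44311666  0.25748018  1.62628517] [ 0.03275724  0.08048501 -0.01932934] 0.015253042655920443
13.5417 [0.47386953 0.26456975 0.19963045] [ 0.490677    0.24737866 -0.94946862] [ 0.01561889  0.004129   -0.02943422] 0.015285719876022785
```

View pics/wr5.png

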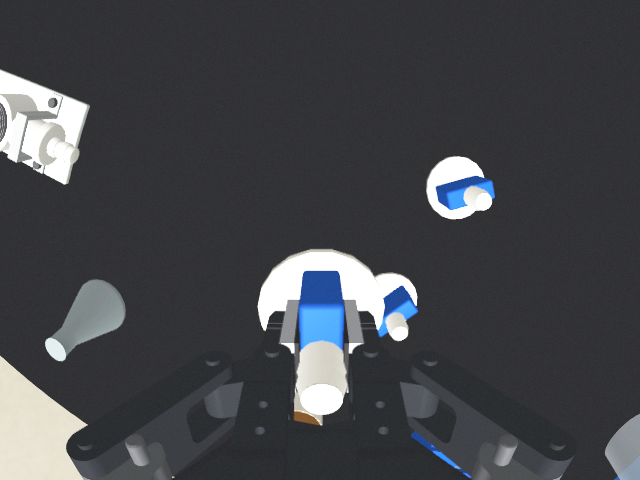

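```bash
cat >> h.py <<'E'
PORT=np.array([.5792,-.0759])
def F(n=5):
    a=[]
    for _ in range(n):
        ctrl.pause(.02);s=get_state();a.append(np.r_[s["contact_force"],s["wrist_torque"]])
    return np.mean(a,0)
def show(tag,f=None):
    s=get_state();f=F() if f is None else f
    print(tag,"t%.1f"%s["time"],"j7 %.2f"%s["qpos"][6],"yaw %.1f"%np.degrees(yaw()),"tcp",s["tcp_pos"].round(4),"F",f[:3].round(1),"T",f[3:].round(3),"w %.4f"%s["width"],flush=True)
E
python3 - <<'E'
from h import *
ctrl.set_joints([.105,.375,-.043,1.52,.0155,1.245,-2.72]);show("via")
q=ctrl.ik([*PORT,.155],quat(np.radians(42)));print(np.round(q,3))
if q is not None and abs(q[6]+2.75)<.14:
    ctrl.set_joints(q);show("above")
    ctrl.movel([*PORT,.130],max_speed=.06);f0=F();show("pre",f0)
    np.save("f0.npy",f0)
    z=.130
    while z>.108:
        z-=.001;ctrl.movel([*PORT,z],max_speed=.03);f=F(3)
        if np.linalg.norm((f-f0)[:3])>1:show("z%.3f"%z,f-f0)
        if np.linalg.norm((f-f0)[:3])>3.5:break
E
```

```text
via t16.7 j7 -2.72 yaw -69.2 tcp [ 0.5709 -0.0675  0.3005] F [-0.1  0.  -1.3] T [ 0.001 -0.005 -0.019] w 0.0157
[ 0.385  0.54  -0.466  1.717  0.287  0.953 -1.029]
```

Run:
```python
from h import *
ctrl.set_joints([.105,.375,-.043,1.52,.0155,1.245,2.68]);show("via")
y=np.radians(240.)
q=ctrl.ik([*PORT,.155],quat(y));print(np.round(q,3))
if q is not None and abs(q[6]-2.68)<.2:
    ctrl.set_joints(q);show("above")
    ctrl.movel([*PORT,.130],max_speed=.06);f0=F();show("pre",f0)
    np.save("f0.npy",f0)
    z=.130
    while z>.108:
        z-=.001;ctrl.movel([*PORT,z],max_speed=.03);f=F(3)
        if np.linalg.norm((f-f0)[:3])>1:show("z%.3f"%z,f-f0)
        if np.linalg.norm((f-f0)[:3])>3.5:break
    show("end")
```

```text
via t21.2 j7 2.68 yaw -119.9 tcp [ 0.5709 -0.0678  0.3006] F [ 0.1 -0.1 -1.2] T [ 0.001  0.01  -0.016] w 0.0152
[ 0.115  0.509 -0.041  1.721  0.025  0.912  2.682]
above t21.9 j7 2.68 yaw -120.0 tcp [ 0.58   -0.0759  0.1559] F [-0.1  0.3 -0.6] T [ 0.03  -0.023  0.005] w 0.0157
pre t22.6 j7 2.68 yaw -120.0 tcp [ 0.5794 -0.0759  0.1301] F [ 0.2 -0.1 -1.1] T [-0.013 -0.017  0.016] w 0.0155
z0.126 t23.8 j7 2.68 yaw -120.0 tcp [ 0.5792 -0.0759  0.126 ] F [-0.8  0.7  0.2] T [ 0.057  0.009 -0.013] w 0.0156
z0.113 t27.7 j7 2.68 yaw -120.0 tcp [ 0.5794 -0.076   0.1134] F [-1.5  0.2  5.1] T [ 0.057  0.309 -0.021] w 0.0154
end t27.7 j7 2.68 yaw -120.0 tcp [ 0.5794 -0.076   0.1134] F [-1.3 -0.2  4.7] T [0.073 0.307 0.022] w 0.0154
```

```bash
cat >> h.py <<'E'
def turn(y0,z0,deg,step=6,ratio=12/360e3,target=2.,gain=.00008,lim=12,zmax=None):
    "clockwise turn about the port axis, following the pitch with a light downward push; returns yaw deg, z"
    f0=np.load("f0.npy");y,z=y0,z0
    for _ in range(int(round(deg/step))):
        y-=step;z-=step*ratio
        q=ctrl.ik([*PORT,z],quat(np.radians(y)));now=get_state()["qpos"]
        if q is None or np.abs(np.array(q)-now).max()>.3: print("ik jump",q,now);break
        ctrl.set_joints(q);f=F(4)-f0
        z+=np.clip(gain*(f[2]-target),-.0004,.0004)
        s=get_state()
        print("%.1f y%.0f zc%.2f tcp%.2f %s w%.2f F %s T %s"%(s["time"],y,z*1e3,s["tcp_pos"][2]*1e3,((s["tcp_pos"][:2]-PORT)*1e3).round(1),s["width"]*1e3,f[:3].round(1),f[3:].round(3)),flush=True)
        if np.linalg.norm(f[:3])>lim or abs(f[5])>1:print("LIMIT");break
    return y,z
E
python3 - <<'E'
from h import *
print(turn(240,.1132,48))
E
```

```text
28.1 y234 zc113.27 tcp113.19 [ 0.2 -0.3] w15.48 F [-0.9 -1.3  5.3] T [-0.289  0.225 -0.022]
28.5 y228 zc113.23 tcp113.08 [ 0.2 -0.3] w15.11 F [-0.5 -2.3  4. ] T [-0.446  0.041 -0.035]
28.8 y222 zc113.12 tcp112.97 [ 0.  -0.1] w15.48 F [-0.3 -2.   3.2] T [-0.458  0.076 -0.013]
29.1 y216 zc113.01 tcp112.82 [-0.1 -0. ] w15.23 F [-1.  -1.5  3. ] T [-0.43   0.188 -0.026]
29.4 y210 zc112.77 tcp112.68 [0.  0.1] w15.36 F [-0.4 -2.   1.5] T [-0.401  0.064  0.02 ]
29.7 y204 zc112.53 tcp112.49 [ 0.1 -0. ] w15.48 F [-0.3 -2.3  1.6] T [-0.494  0.066 -0.02 ]
30.0 y198 zc112.25 tcp112.31 [ 0.1 -0.1] w15.59 F [ 0.3 -2.3  1. ] T [-0.583 -0.005 -0.024]
30.4 y192 zc112.02 tcp112.08 [ 0.1 -0.1] w15.45 F [ 0.2 -3.1  1.6] T [-0.673 -0.035 -0.042]
(192, np.float64(0.11201902979663943))
```

```bash
sed -i 's/^        s=get_state()$/        PORT[:]+=np.clip(f[:2]*4e-5,-1e-4,1e-4);s=get_state()/' h.py
python3 - <<'E'
from h import *
print(turn(192,.1119,54,gain=.00005),PORT)
E
```

```text
30.7 y186 zc111.75 tcp111.85 [ 0.2 -0.2] w15.40 F [-0.7 -3.7  3.1] T [-0.868  0.07  -0.029]
31.0 y180 zc111.62 tcp111.65 [ 0.2 -0.2] w15.47 F [-0.2 -3.9  3.4] T [-1.02  0.06  0.01]
31.3 y174 zc111.46 tcp111.47 [ 0.2 -0.1] w15.54 F [ 0.2 -4.1  2.7] T [-1.103 -0.04   0.004]
31.6 y168 zc111.28 tcp111.27 [ 0.1 -0.1] w15.61 F [-0.  -5.   2.5] T [-1.198 -0.086 -0.008]
31.9 y162 zc111.11 tcp111.08 [ 0.1 -0.2] w15.20 F [ 0.7 -4.8  2.5] T [-1.253 -0.091 -0.018]
32.3 y156 zc110.93 tcp110.85 [ 0.  -0.2] w15.11 F [ 0.3 -5.1  2.4] T [-1.244 -0.052 -0.002]
32.6 y150 zc110.75 tcp110.67 [ 0.1 -0.2] w15.36 F [ 0.2 -5.3  2.4] T [-1.272 -0.071 -0.034]
32.9 y144 zc110.56 tcp110.45 [ 0.1 -0.2] w15.77 F [-0.3 -5.2  2.2] T [-1.261 -0.082 -0.034]
33.2 y138 zc110.36 tcp110.25 [-0.  -0.2] w15.37 F [ 0.4 -5.2  1.9] T [-1.231 -0.026 -0.032]
(138, np.float64(0.11035768878599032)) [ 0.57922765 -0.0768    ]
```

```bash
sed -i 's/f\[:2\]\*4e-5,-1e-4,1e-4/f[:2]*8e-5,-2.5e-4,2.5e-4/' h.py
python3 - <<'E'
from h import *
PORT[:]=[.5792,-.0769]
r=turn(138,.11035,32,step=4,gain=.00004,target=2);print(r,PORT)
E
```

```text
33.5 y134 zc110.23 tcp110.08 [-0.1  0.1] w15.51 F [-0.2 -4.5  2.4] T [-1.258  0.028 -0.019]
33.8 y130 zc110.08 tcp109.97 [-0.   0.3] w15.17 F [-0.2 -4.8  1.6] T [-1.168 -0.002 -0.014]
34.2 y126 zc109.92 tcp109.82 [-0.   0.5] w15.44 F [-0.3 -4.1  1.3] T [-1.011 -0.019 -0.012]
34.5 y122 zc109.75 tcp109.71 [-0.   0.6] w15.20 F [-0. -3.  1.] T [-0.813 -0.021  0.015]
34.8 y118 zc109.58 tcp109.52 [-0.   0.6] w15.51 F [-0.3 -1.4  1.2] T [-0.459  0.08  -0.037]
35.1 y114 zc109.43 tcp109.40 [0.  0.6] w15.64 F [-1.2 -1.   1.6] T [-0.228  0.152 -0.026]
35.4 y110 zc109.28 tcp109.25 [0.1 0.4] w15.67 F [-0.6 -0.7  1.5] T [-0.064  0.132 -0.022]
35.7 y106 zc109.11 tcp109.13 [0.1 0.3] w15.33 F [-0.4  0.1  1. ] T [ 0.016  0.078 -0.032]
(106, np.float64(0.10911140978534335)) [ 0.57893558 -0.07813703]
```

Run:
```python
from h import *
PORT[:]=[.5789,-.0780]
r=turn(106,.1091,30,step=3,gain=.00004,target=1.5,lim=9);print(r,PORT)
```

```text
36.1 y103 zc109.01 tcp109.06 [0.2 0.1] w15.34 F [-0.9  0.   1.7] T [ 0.03   0.076 -0.037]
36.4 y100 zc108.95 tcp108.99 [ 0.2 -0. ] w15.35 F [-0.8  0.6  2.6] T [ 0.073  0.013 -0.056]
36.7 y97 zc108.92 tcp108.96 [ 0.1 -0. ] w15.60 F [-0.4 -0.3  3.2] T [ 0.053  0.032 -0.078]
37.0 y94 zc108.93 tcp108.96 [ 0.1 -0.1] w15.22 F [-0.9 -0.   4.4] T [-0.09   0.118 -0.065]
37.3 y91 zc108.95 tcp108.89 [ 0.1 -0.2] w15.48 F [-1.4 -1.5  4.4] T [-0.31   0.14  -0.077]
37.6 y88 zc108.93 tcp108.88 [ 0.1 -0.2] w15.56 F [-0.9 -2.1  3.4] T [-0.576  0.093 -0.068]
38.0 y85 zc108.88 tcp108.81 [ 0.1 -0.1] w15.51 F [-0.1 -2.9  2.8] T [-0.695 -0.042 -0.064]
38.3 y82 zc108.78 tcp108.75 [0.1 0.2] w15.53 F [-0.4 -3.4  1.4] T [-0.705 -0.169 -0.083]
38.6 y79 zc108.69 tcp108.65 [0.1 0.3] w15.55 F [ 0.2 -1.6  1.9] T [-0.578 -0.183 -0.096]
38.9 y76 zc108.59 tcp108.56 [0.  0.4] w15.65 F [ 0.7 -1.9  1.3] T [-0.408 -0.19  -0.088]
(76, np.float64(0.10858576263434278)) [ 0.57851348 -0.07903128]
```

Run:
```python
from h import *
PORT[:]=[.5785,-.0789];y,z=76,.10858
u=lambda a:np.array([np.cos(np.radians(a)),np.sin(np.radians(a))])
for k in range(11):
    PORT-=.00155*(u(y-6)-u(y));y,z=turn(y,z,6,gain=.00004,target=1.,lim=9)
print(y,z,PORT);ctrl.pause(.2);show("end",F()-np.load("f0.npy"))
```

```text
39.2 y70 zc108.41 tcp108.36 [0.1 0.4] w15.19 F [ 0.7 -0.8  1.8] T [-0.272 -0.336 -0.225]
39.5 y64 zc108.20 tcp108.19 [0.  0.3] w14.99 F [ 0.8 -0.4  0.8] T [-0.19  -0.365 -0.236]
39.9 y58 zc108.02 tcp107.98 [-0.   0.2] w15.52 F [ 0.9 -0.1  1.4] T [-0.114 -0.352 -0.211]
40.2 y52 zc107.81 tcp107.80 [-0.1  0.1] w15.56 F [1.5 0.1 0.8] T [-0.087 -0.345 -0.237]
40.5 y46 zc107.62 tcp107.59 [-0.1  0.1] w15.08 F [1.2 0.3 1.4] T [-0.042 -0.292 -0.258]
40.8 y40 zc107.43 tcp107.41 [-0.1  0. ] w15.10 F [ 0.5 -0.   1.2] T [-0.079 -0.223 -0.233]
41.1 y34 zc107.24 tcp107.21 [-0.2  0.1] w15.10 F [ 0.6 -0.2  1.1] T [-0.116 -0.145 -0.227]
41.4 y28 zc107.06 tcp106.99 [-0.1 -0. ] w15.42 F [-0.3  0.1  1.5] T [-0.142 -0.089 -0.266]
41.8 y22 zc106.84 tcp106.81 [-0.1 -0. ] w15.49 F [-0.4 -0.4  0.7] T [-0.159 -0.056 -0.25 ]
42.1 y16 zc106.65 tcp106.62 [-0.1 -0. ] w15.26 F [-0.4 -0.5  1.2] T [-0.228  0.006 -0.243]
42.4 y10 zc106.43 tcp106.42 [-0. -0.] w15.29 F [-0.9 -0.5  0.6] T [-0.302  0.047 -0.246]
10 0.10643336904577791 [ 0.57768462 -0.07785773]
end t42.7 j7 -0.49 yaw 10.1 tcp [ 0.5777 -0.0779  0.1064] F [-0.8 -0.4 -0.2] T [-0.368  0.06  -0.115] w 0.0153
```

Run:
```python
from h import *
PORT[:]=[.5777,-.0779]
y,z=turn(10,.1064,3,step=3,gain=.00004,target=0.5,lim=9)
ctrl.pause(.2);show("before",F()-np.load("f0.npy"))
ctrl.ungrasp();show("open",F()-np.load("f0.npy"))
p=get_state()["tcp_pos"];ctrl.movel([p[0],p[1],.26],max_speed=.1);ctrl.pause(.2);show("up")
im,d,P=cloud("wrist");cv2.imwrite("pics/wr6.png",im)
hsv=cv2.cvtColor(im,cv2.COLOR_BGR2HSV)
near=np.hypot(P[...,0]-.579,P[...,1]+.0765)<.045
b=near&(hsv[...,0]>100)&(hsv[...,0]<130)&(hsv[...,1]>120)&(P[...,2]>.125)
print("grip",b.sum(),cv2.minAreaRect(P[b&(P[...,2]>.134)][:,:2].astype(np.float32)*1000),np.percentile(P[b][:,2],[25,50,75]))
fl=near&(hsv[...,1]<70)&(abs(P[...,2]-.1035)<.006)
print("flange",fl.sum(),cv2.minEnclosingCircle(P[fl][:,:2].astype(np.float32)*1000),P[fl][:,2].mean(),np.linalg.lstsq(np.c_[P[fl][:,:2]-P[fl][:,:2].mean(0),np.ones(fl.sum())],P[fl][:,2],rcond=None)[0])
```

```text
43.0 y7 zc106.34 tcp106.33 [0.  0.1] w15.25 F [-1.1 -0.3  1.4] T [-0.247  0.202  0.006]
before t43.3 j7 -0.54 yaw 7.0 tcp [ 0.5777 -0.0779  0.1063] F [-1.5 -0.4  1.6] T [-0.22   0.261  0.057] w 0.0158
open t44.0 j7 -0.54 yaw 7.0 tcp [ 0.5777 -0.0779  0.1063] F [-0.3  0.4  0.7] T [0.027 0.023 0.009] w 0.0856
up t45.9 j7 -0.69 yaw 7.0 tcp [ 0.5776 -0.0778  0.2597] F [-0.3 -0.3  0.1] T [ 0.002  0.013 -0.017] w 0.0854
grip 589 ((577.3505859375, -58.697296142578125), (41.61698532104492, 50.06912612915039), 8.483299255371094) [0.13797088 0.13856897 0.13911199]
flange 2254 ((579.208984375, -76.4513931274414), 28.498558044433594) 0.10474884812566747 [-0.00114383  0.00251527  0.10474885]
```

View pics/wr6.png

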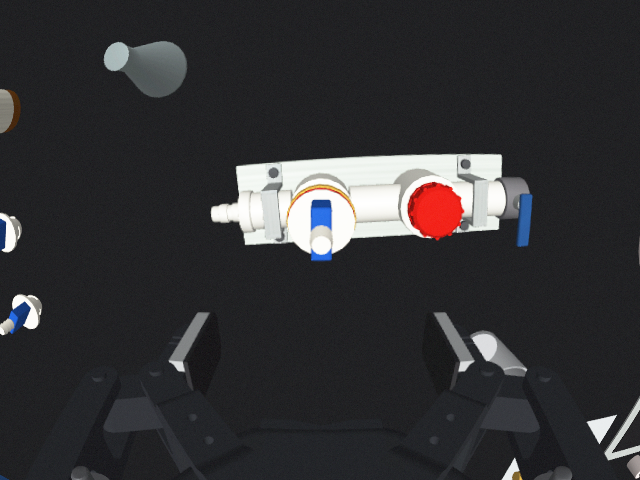

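Run:
```python
from h import *
for k in range(2):
    im,d,P=cloud("wrist");hsv=cv2.cvtColor(im,cv2.COLOR_BGR2HSV)
    b=(np.hypot(P[...,0]-.579,P[...,1]+.0765)<.03)&(hsv[...,0]>100)&(hsv[...,0]<130)&(hsv[...,1]>120)&(P[...,2]>.134)&(P[...,2]<.142)
    n,l,st,_=cv2.connectedComponentsWithStats(b.astype(np.uint8));m=l==1+st[1:,4].argmax()
    print(m.sum(),cv2.minAreaRect(P[m][:,:2].astype(np.float32)*1000),np.median(P[m][:,2]))
cv2.imwrite("pics/top1.png",vision.grab_frame("top")[0])
for n in("flask","reagent","beaker"):print(n,[(round(m["p"],2),m["point"]) for m in models.recognise("top",n)])
```

```text
410 ((591.788330078125, -74.54730987548828), (17.29037094116211, 14.15986156463623), 7.12321662902832) 0.1386130025718338
413 ((592.2034912109375, -74.52494049072266), (16.818452835083008, 14.108946800231934), 6.993195533752441) 0.13864985252695455
flask [(0.79, [270.8, 182.4]), (0.18, [353.7, 238.3])]
reagent [(0.62, [167.1, 195.3])]
beaker [(0.6, [455.6, 309.2])]
```

```bash
python3 -c "
from h import *
ticket.close_job();print(get_state()['time'])"
```

```text
the job is handed in; nothing more can be done
the job is handed in; nothing more can be done
```

The connector is screwed into the open port about a quarter turn past first touch and let go. I handed the job in shortly after 46 s on the robot's clock, within the 72 s limit. The final squeeze on the ring was not measured directly; I estimate about 13 N, against the 12 to 15.2 N allowed.

**What I did**
- I picked the rightmost of the three look-alikes, at y = 0.265 m.
- I set it in the thread with the flange about 17 mm above the rim, then turned it clockwise with a light downward push.
- **First touch:** I felt the flange nip the ring at a tool yaw of about 101°. There the upward force rose, the turning torque rose and the descent stalled, with the flange about 100.6 mm above the bench. The camera put the ring's top at about 100.5 to 101.3 mm.
- I turned on to a yaw of 7°, about 94° past first touch, then released and backed off.

**Last checks**
- **Turn:** the grip's angle was 7.0° in the image, which agrees with the tool.
- **Position:** the flange centre was within about 1 mm of the port, and the flange was level to 0.003 rad.
- **Squeeze:** by height the ring is compressed 2.3 to 2.9 mm, which gives roughly 12.6 to 13.8 N.
- **Flask, bottle and beaker:** they showed within about 4 pixels of where they started in the top camera, so roughly within 10 mm.

**What disagreed**
- The connector sat about 1.5 mm off-centre along the pads. This caused up to 5 N of side force during the turn, until I let the arm follow it.
- The turning torque stepped up again at a yaw of about 73°. I put that down to the larger step size and the thread's play, because the heights fitted first touch at 101°.
- In the last 3° the measured torque fell to about zero, which I can't explain, though the grip's angle in the image confirms the turn.

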